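# Check the kitchen scale's battery with a tester pen

### The arm

A 7-joint arm with a two-finger parallel gripper is mounted at the origin on a cart in front of the work surface, level with it; the furniture and walls round the work are solid. World frame = base frame: x ahead of the robot, y to its left, z up, the work surface at z = 0. Lengths are in m, angles in rad, forces in N, time in s.
With the tool pointing down it reaches from about 0.4 to 0.875 m from the base axis. Payload 19.3 kg.
Tool frame: the origin (TCP) lies at the very end of the fingers, on their centre line; the grasp point (between the pads) lies 19 mm behind it; z points along the fingers, y is the line along which they close (so a half turn about z gives the same grasp; the last joint's range is limited). The gripper opens to 85 mm and grips with 20 to 120 N. Pads are 22 mm wide; open, the fingers measure 114 mm over their backs; the gripper's body (76 mm by 85 mm) begins 54 mm behind the grasp point. The pads swing forward as they close: fully open they stand 13 mm farther back than shut.
Start: joints at [1.232, 0.521, -0.036, 1.599, 0.021, 1.021, -0.113], TCP at [0.166, -0.603, 0.231] pointing down, gripper open.
Joint ranges: [-2.91, 2.91], [-0.3, 2.13], [-1.5, 1.42], [0.17, 2.43], [-1.26, 4.41], [0.16, 1.93], [-2.52, 2.52]. Speed limits (rad/s): [1.89, 1.89, 2.39, 2.39, 3.01, 3.01, 3.01].

### API

Orientations are given as [roll, pitch, yaw] about the fixed x, y, z axes, in that order (R = Rz(yaw) Ry(pitch) Rx(roll)).
In Python, from workcell import bot gives the robot as it stands.
- The arm moves only by the shell command python3 -m crank 'ROWS' [FORCE]. ROWS is a JSON object of lists of equal length, an entry for each row: "travel": the shift along the world's x, y, z in cm, a list of three; "turn": the turn, a rotation vector about the world's x, y, z in degrees, a list of three; "gripper": the closure, from 0 (fully open) to 1 (shut). A call has exactly 5 rows; each row is the pose to reach, as a shift and turn from the pose commanded when the call began; what a row does not reach only later rows make up. A row lasts 1/10 s, in which the tool goes at most 50 mm and 8.59 degrees, less where a joint would pass 70% of its speed; a pose out of reach is approached as far as the arm can. A call with a gripper value outside its range is refused whole. The fingers move at their own pace and stop on an object; FORCE is the grip in N (left out, the last holds). Time passes only in rows, so rows that repeat a pose let the fingers close, or fill a call up. It gives the time, the measured TCP pose, the force, the opening and the grip force at its end, in the units of the state.
- bot.observe(): the state, without advancing time (a new reading comes with each control period).
- bot.grab_frame(name): name is "side" or "top"; returns a dict with "pixels" (420x560x3 uint8, red, green, blue), "fx", "fy", "cx", "cy" (pixels), "extrinsics" (4x4, takes a point from world to camera coordinates). Camera axes: x right, y down, z forward; pixel columns grow to the right and rows downward; lengths in m; the calibration is good to about 2 mm. A picture is of the moment at which its call begins. There is no depth.
- bot.job_done(): hands the job in; it is judged then, once.
The state is a dict: "clock": time; "qpos": joint angles; "qd": joint speeds; "joint_efforts": joint torques, N m; "position": TCP position; "tool_rot": TCP orientation; "force": force on the tool from outside, world axes, zero at the start; "moment": the same for the moment, N m; "grip_width": finger opening in m; "finger_force": force on a finger pad.
Only numpy, scipy, OpenCV 4.12 (cv2) and the standard library are available. Lean on these libraries where they do the work, as an engineer would, in place of code of your own. Each camera call takes 0.05 s, during which the arm holds its last target. There are 200 camera calls.

### The job

The kitchen scale lies face down: first slide its battery cover fully open, to the stop. Then take the orange tester pen out of its stand and hold it upright with its sprung brass tip on the round brass pad (ringed in red) beside the coin cell, pressing gently so that the tip is pushed part of the way in, neither barely touching nor bottomed out. Finish while still holding the pen there in the gripper; leave the timer, the garlic and the mug where they are.

Things in the scene. Friction and masses are not known exactly. Their poses are not given: they have to be found in the camera images.
- scale: White kitchen scale face down, fixed; 140 x 200 x 27 mm (its x, y, z), four 3 mm rubber feet on top. Origin: centre of its underside; z up. Battery bay open at the top, 52 mm (x) by 46 mm (y), floor 17 mm and rim 27 mm above the worktop, centred at x = 0, y = -35 mm; its cover slides along +y. A coin cell (20 mm across, 3.5 mm high) lies fixed in it at x = 13, y = -35 mm.
- cover (a joint): Battery cover of the scale, a grey plate 60 x 56 x 4 mm lying on the scale: travel in m along the scale's +y; 0 = shut over the bay, 0.056 = at the stop, bay fully open. It starts shut or a little ajar, needs about 2 N to slide and stays where it is left.
- cover_grip (a point): Middle of the blue upright grip rib on the cover; the rib is 32 mm along the scale's x, 10 mm thick along the slide (scale's y) and 14 mm high; this point lies 6 mm below its top and 8 mm above the cover plate (39 mm above the worktop). It moves with the cover.
- test_pad: Round brass test pad on the floor of the bay, 14 mm across, 1.5 mm thick, with a red ring round it; at x = -15 mm, y = -35 mm of the scale. Origin: centre of its underside, 17 mm above the worktop; its top face is at 18.5 mm. Hidden while the cover is shut.
- pen_stand: Black stand block 56 x 56 x 64 mm on an 80 x 80 mm grey foot, fixed to the worktop, with an upright hole 16 mm wide and 62 mm deep in the middle of its top. Origin: centre of its underside.
- pen: Tester pen, loose, 50 to 100 g, upright in the stand, hung by its collar. Origin: on its axis at the underside of the collar (26 mm across, 5 mm thick), 64 mm above the worktop at the start; z up the pen. Round orange grip, 18 mm across, 5 to 70 mm above the origin, black cap to 75 mm. A 12 mm nose reaches 38 mm below the origin, the sprung brass tip 58 mm below.
- pen_tip (a point): Lower end of the pen's sprung brass tip (5.6 mm across), on the pen's axis, 58 mm below the pen's origin when not pressed in.
- plunger (a joint): How far the sprung tip is pushed into the pen, in m: 0 = fully out, 0.012 = bottomed out. The spring starts at about 0.6 N and reaches about 4.2 N when bottomed (300 N/m); half way in is about 2.4 N.
- egg_timer: Green and white egg timer, 61 mm across, 58 mm high, loose bystander; origin under its centre.
- garlic: Garlic bulb, 50 mm, loose bystander; origin under its centre.
- mug: White mug with green spots, 84 x 115 x 100 mm, loose bystander; origin under its centre.
Not all that is in view belongs to the job. There is more than one size of the pen; the job needs the smaller.

How it is judged:
On the way, in this order (a step that is already met when the one before it is completed fails the run):
1. the battery cover is slid open to its stop (value of joint cover above 0.051 m), for 0.2 s.
2. the pen is in the fingers and its tip is lifted clear above the stand (height (world z) of pen_tip above 0.072 m and contact force between the fingers and pen above 1 N), for 0.2 s.
At the end, for the whole second after the job is handed in: The cover is still open (travel over 51 of 56 mm); the pen, gripped in the fingers, at rest and clear of its stand, stands within 0.15 rad of upright with its tip in contact with the brass test pad (tip within 7 mm of the pad's centre, contact force 0.3 to 8 N) and pushed in by 1.5 to 10.5 mm (value of joint cover above 0.051 m and horizontal distance between pen_tip and test_pad below 0.007 m and contact force between pen and test_pad between 0.3 and 8 N and value of joint plunger between 0.0015 and 0.0105 m and angle between pen's own z axis and vertical below 0.15 rad and contact force between the fingers and pen above 1 N and contact force between pen and pen_stand below 0.05 N and linear speed of pen below 0.02 m/s); the arm keeps its last pose, push and grip.
It fails at once if the pen is pressed hard on the scale (over 15 N) (contact force between pen and scale above 15 N).
It fails at once if the egg timer is moved by more than 30 mm (distance of egg_timer from where it was at the start of the episode above 0.03 m).
It fails at once if the garlic is moved by more than 30 mm (distance of garlic from where it was at the start of the episode above 0.03 m).
It fails at once if the mug is moved by more than 30 mm (distance of mug from where it was at the start of the episode above 0.03 m).
It also fails if it takes over 58 s, if anything falls off the work surface, if the arm or the gripper's body presses on something with over 40 N, if the wrist force passes 120 N, or if a joint passes its speed limit or range.

## Working session

There is one attempt and no reset: what is moved stays moved. The work goes in short steps, Python scripts to look and compute and a shell command to move; the robot and the scene stay as the last step left them, time stands still between calls to the robot, and variables do not carry over. Pictures are saved under pics/ and viewed, at most 10 in all, crops included, and the job is handed in when it is done.

```bash
ls; mkdir -p pics; python3 - <<'E'
from workcell import bot
import cv2,numpy as np
s=bot.observe(); print({k:np.round(v,3).tolist() for k,v in s.items()})
for n in("side","top"):
    f=bot.grab_frame(n); cv2.imwrite(f"pics/{n}0.png",f["pixels"][:,:,::-1]); print(n,f["fx"],f["fy"],f["cx"],f["cy"],np.round(f["extrinsics"],4).tolist())
E
```

```text
pics
{'clock': 0.0, 'qpos': [1.232, 0.522, -0.036, 1.6, 0.021, 1.021, -0.113], 'qd': [-0.001, 0.001, 0.0, 0.001, 0.0, 0.0, -0.001], 'joint_efforts': [-0.001, -92.71, 1.979, -36.993, 0.018, 0.008, 0.0], 'position': [0.166, -0.602, 0.231], 'tool_rot': [-3.14, 0.0, 0.269], 'force': [0.773, -0.004, 0.483], 'moment': [0.051, 0.003, 0.024], 'finger_force': 0.0, 'grip_width': 0.085}
side 540.3606122257415 540.3606122257415 281.42979914034015 207.92641556442896 [[0.9986, 0.0519, 0.0086, -0.5707], [0.0362, -0.5592, -0.8282, 0.0265], [-0.0382, 0.8274, -0.5604, 1.3269], [0.0, 0.0, 0.0, 1.0]]
top 459.4891287957121 459.4891287957121 272.45162626909615 212.63902675892135 [[0.0259, -0.9994, 0.0222, -0.0714], [-0.9873, -0.029, -0.1562, 0.5978], [0.1568, -0.0179, -0.9875, 0.8683], [0.0, 0.0, 0.0, 1.0]]
```

View pics/top0.png

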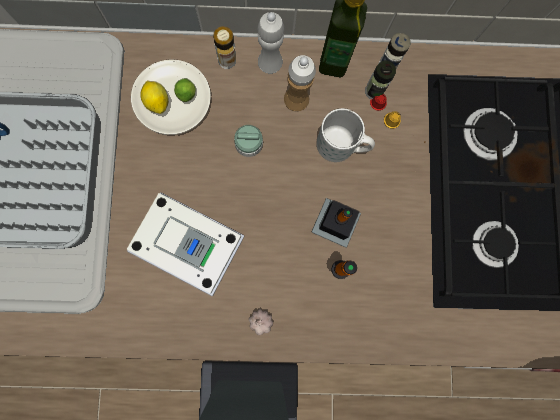

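View pics/side0.png

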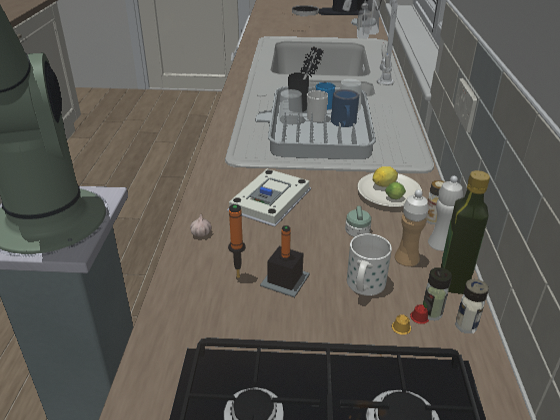

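The top view shows the scale at about (186,243), with its blue rib at (194,246). There are two orange pens. Pen A is in the stand at top (343,215), side (286,245). Pen B stands free at top (345,268), side (237,240), and looks longer. Pen A fits because it hangs upright in the stand and is the shorter one. I'll confirm this in an enlarged crop.

```bash
python3 - <<'E'
import cv2,numpy as np
t=cv2.imread("pics/top0.png");s=cv2.imread("pics/side0.png")
a=cv2.resize(t[180:310,115:255],None,fx=4,fy=4,interpolation=cv2.INTER_CUBIC)[:520]
b=cv2.resize(s[195:305,215:320],None,fx=2.2,fy=2.2,interpolation=cv2.INTER_CUBIC)
c=cv2.resize(t[190:290,300:370],None,fx=2.6,fy=2.6,interpolation=cv2.INTER_CUBIC)
o=np.zeros((520,800,3),np.uint8);o[:,:560]=a;o[:242,560:560+231]=b;o[250:510,560:742]=c
cv2.imwrite("pics/crop0.png",o)
E
```

```text
(no output)
```

View pics/crop0.png

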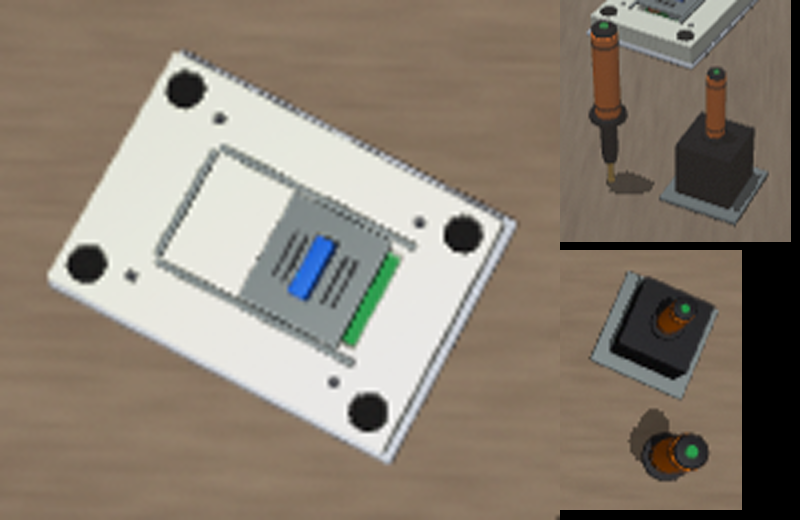

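The crop confirms that pen A, in the stand, is the smaller one; pen B is visibly bigger. The cover (crop ~(318,268)) lies at the lower right of its rails, so it opens toward the upper left. Next I measure.

```bash
cat > h.py <<'E'
import cv2,numpy as np
def ray(f,uv):
    E=np.array(f["extrinsics"]);R,t=E[:3,:3],E[:3,3]
    d=R.T@np.array([(uv[0]-f["cx"])/f["fx"],(uv[1]-f["cy"])/f["fy"],1.]);return -R.T@t,d/np.linalg.norm(d)
def plane(f,uv,z):
    c,d=ray(f,uv);return c+d*(z-c[2])/d[2]
def two(f,a,g,b):
    c1,d1=ray(f,a);c2,d2=ray(g,b)
    k=np.linalg.lstsq(np.c_[d1,-d2],c2-c1,rcond=None)[0];p,q=c1+k[0]*d1,c2+k[1]*d2
    return (p+q)/2,np.linalg.norm(p-q)
def blobs(f,fn,box,amin=3):
    x0,y0,x1,y1=box;im=f["pixels"][y0:y1,x0:x1].astype(int)
    m=fn(im[...,0],im[...,1],im[...,2]).astype(np.uint8)
    n,_,st,c=cv2.connectedComponentsWithStats(m)
    return [(c[i]+[x0,y0],int(st[i,4])) for i in range(1,n) if st[i,4]>=amin]
blue=lambda r,g,b:(b>r+60)&(b>g+40)
green=lambda r,g,b:(g>r+40)&(g>b+20)
orange=lambda r,g,b:(r>g+40)&(r>b+50)
black=lambda r,g,b:(r+g+b<150)
E
python3 - <<'E'
from h import *
from workcell import bot
T=bot.grab_frame("top");S=bot.grab_frame("side")
ft=[c for c,a in blobs(T,black,(120,185,250,300),25)]
print([ (c.round(1).tolist(),plane(T,c,.03)[:2].round(4).tolist()) for c in ft])
fs=[(c.round(1).tolist(),a,plane(S,c,.03)[:2].round(4).tolist()) for c,a in blobs(S,black,(228,165,315,222),10)];print("side feet",fs)
for n,f,bx in(("top",T,(120,185,250,300)),("side",S,(228,165,315,222))):
    print(n,"blue",[(c.round(1),a,plane(f,c,.043)[:2].round(4)) for c,a in blobs(f,blue,bx)])
    print(n,"green",[(c.round(1),a,plane(f,c,.018)[:2].round(4)) for c,a in blobs(f,green,bx)])
g=blobs(T,green,(325,195,365,230));h=blobs(S,green,(275,215,300,240));print(g,h)
for c,a in g: print("cap top",plane(T,c,.139))
for c,a in h: print("cap side",plane(S,c,.139))
print("orange",[(c,a,plane(T,c,.1)) for c,a in blobs(T,orange,(325,195,365,230))],[(c,a,plane(S,c,.1)) for c,a in blobs(S,orange,(270,215,300,262))])
# stand block top: dark
im=T["pixels"][190:250,305:370].astype(int);m=(im.sum(2)<130).astype(np.uint8)
c=max(cv2.findContours(m,cv2.RETR_EXTERNAL,2)[0],key=cv2.contourArea)
print("block",[plane(T,p+[305,190],.064)[:2].round(3).tolist() for p in cv2.boxPoints(cv2.minAreaRect(c))])
E
```

```text
[([160.8, 202.2], [0.6171, 0.1719]), ([230.1, 238.5], [0.5473, 0.0287]), ([136.2, 245.6], [0.5277, 0.2152]), ([206.5, 282.9], [0.4579, 0.0717])]
side feet [([301.2, 181.0], 13, [0.6148, 0.17]), ([236.5, 199.9], 16, [0.4553, 0.0684]), ([234.7, 208.6], 46, [0.4557, 0.0296]), ([271.5, 210.9], 17, [0.5457, 0.0255])]
top blue [(array([192.3, 246.5]), 86, array([0.528 , 0.1014]))]
top green [(array([207.4, 254.3]), 90, array([0.5151, 0.0741]))]
side blue [(array([265.1, 190.2]), 53, array([0.5248, 0.0978]))]
side green [(array([234.5, 206.2]), 10, array([0.4512, 0.0577]))]
[(array([348., 212.]), 9)] [(array([285.66666667, 227.33333333]), 3)]
cap top [ 0.59023863 -0.18909397  0.139     ]
cap side [ 0.58851038 -0.18904151  0.139     ]
orange [(array([342.08163265, 217.44897959]), 49, array([ 0.58595907, -0.18514035,  0.1       ]))] [(array([284.82352941, 232.05882353]), 17, array([ 0.58559736, -0.15238331,  0.1       ])), (array([285.21804511, 244.20300752]), 133, array([ 0.58830359, -0.19324349,  0.1       ])), (array([284.5       , 255.83333333]), 6, array([ 0.5886047 , -0.23025938,  0.1       ]))]
block [[0.568, -0.145], [0.626, -0.169], [0.604, -0.223], [0.547, -0.198]]
```

```bash
python3 -m crank '{"travel":[[3,3,1.5],[6,6,3],[9,9,5],[12,12,7],[14,14,8]],"turn":[[0,0,8],[0,0,16],[0,0,24],[0,0,32],[0,0,40]],"gripper":[0,0,0,0,0]}'
```

```text
clock: 0.7
position: [0.3083, -0.4606, 0.313]
tool_rot: [3.14, 0.0, 0.975]
force: [0.4, -0.4, 0.5]
grip_width: 0.0855
finger_force: 0.0
```

```bash
python3 -m crank '{"travel":[[2,4.5,0],[4,9,0],[6,13.5,0],[8,18,0],[10,22,0]],"turn":[[0,0,8],[0,0,16],[0,0,24],[0,0,32],[0,0,40]],"gripper":[0,0,0,0,0]}'
python3 -m crank '{"travel":[[2,4.5,0],[4,9,0],[6,13.5,0],[8,18,0],[10,22,0]],"turn":[[0,0,8],[0,0,16],[0,0,24],[0,0,32],[0,0,40]],"gripper":[0.3,0.3,0.3,0.3,0.3]}'
```

```text
clock: 1.2
position: [0.4063, -0.2404, 0.3115]
tool_rot: [3.141, 0.0, 1.671]
force: [1.2, -0.3, -0.7]
grip_width: 0.0854
finger_force: 0.0
clock: 1.7
position: [0.5064, -0.0203, 0.3115]
tool_rot: [3.141, 0.0, 2.369]
force: [0.5, -0.9, -0.3]
grip_width: 0.0598
finger_force: 0.0
```

```bash
python3 -m crank '{"travel":[[0.7,4,-2],[1.4,8,-4],[2,12,-6],[2,12,-11],[2,12,-16]],"turn":[[0,0,7],[0,0,14],[0,0,18.3],[0,0,18.3],[0,0,18.3]],"gripper":[0.5,0.5,0.5,0.5,0.5]}'
python3 - <<'E'
from h import *
from workcell import bot
for n in("top","side"):
    f=bot.grab_frame(n);cv2.imwrite(f"pics/{n}1.png",f["pixels"][:,:,::-1])
    bx=(120,185,250,300) if n=="top" else (228,165,315,222)
    print([(c,a) for c,a in blobs(f,blue,bx)])
s=bot.observe();print(s["position"],s["tool_rot"],s["grip_width"],s["qpos"][6])
E
```

```text
clock: 2.2
position: [0.526, 0.0988, 0.15]
tool_rot: [3.14, 0.001, 2.685]
force: [2.6, -1.5, -1.7]
grip_width: 0.0425
finger_force: 0.0
[]
[(array([264.83050847, 190.74576271]), 59)]
[0.52296803 0.09676599 0.14651348] [-3.13667605 -0.0070116   2.68354027] 0.042624181810514264 0.3666301450091427
```

```bash
python3 -m crank '{"travel":[[0,0,-3],[0,0,-6],[0,0,-9],[0,0,-11],[0,0,-11]],"turn":[[0,0,0],[0,0,0],[0,0,0],[0,0,0],[0,0,0]],"gripper":[0.5,0.5,0.5,0.5,0.5]}' 25
python3 - <<'E'
from workcell import bot
import cv2
s=bot.observe();print(s["position"],s["tool_rot"],s["force"])
f=bot.grab_frame("side");a=f["pixels"][120:240,200:340,::-1]
g=bot.grab_frame("top")["pixels"][180:300,120:260,::-1]
cv2.imwrite("pics/s2.png",cv2.hconcat([cv2.resize(x,(400,343),interpolation=2) for x in(a,g)]))
E
```

```text
clock: 2.8
position: [0.5261, 0.0971, 0.0414]
tool_rot: [-3.14, -0.001, 2.682]
force: [-0.2, -0.3, 0.2]
grip_width: 0.0426
finger_force: 0.0
[0.5261067  0.09712859 0.04140975] [-3.14047192e+00 -6.36728990e-04  2.68193747e+00] [-0.18924145 -0.25538837  0.22544082]
```

View pics/s2.png

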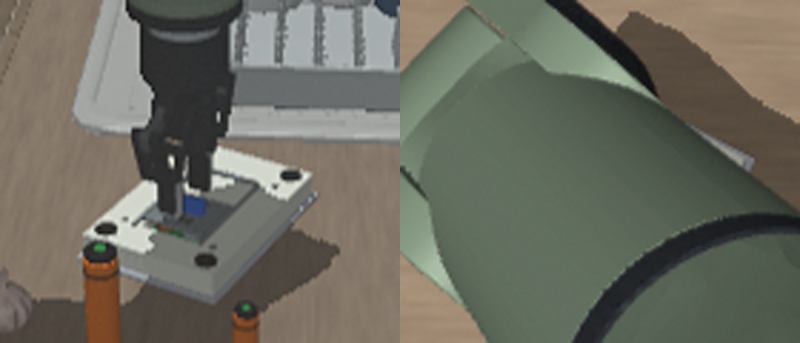

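The two fingers straddle the blue rib at crop (195,205). I'll lower a little and close.

```bash
python3 -m crank '{"travel":[[0,0,-0.6],[0,0,-0.6],[0,0,-0.6],[0,0,-0.6],[0,0,-0.6]],"turn":[[0,0,0],[0,0,0],[0,0,0],[0,0,0],[0,0,0]],"gripper":[0.6,0.75,0.95,0.95,0.95]}' 25
```

```text
clock: 3.4
position: [0.5266, 0.0976, 0.0361]
tool_rot: [3.141, 0.001, 2.683]
force: [-0.5, 0.1, 7.3]
grip_width: 0.0091
finger_force: 28.2
```

```bash
python3 -m crank '{"travel":[[0.2,0.4,0.1],[0.6,1.2,0.1],[1,2.06,0.1],[1.4,2.88,0.1],[1.75,3.6,0.1]],"turn":[[0,0,0],[0,0,0],[0,0,0],[0,0,0],[0,0,0]],"gripper":[0.95,0.95,0.95,0.95,0.95]}'
python3 -m crank '{"travel":[[0.1,0.2,0],[0.2,0.4,0],[0.3,0.6,0],[0.35,0.7,0],[0.35,0.7,0]],"turn":[[0,0,0],[0,0,0],[0,0,0],[0,0,0],[0,0,0]],"gripper":[0.95,0.95,0.95,0.95,0.95]}'
```

```text
clock: 3.9
position: [0.5441, 0.1342, 0.0362]
tool_rot: [3.142, 0.0, 2.683]
force: [3.0, -3.4, -5.8]
grip_width: 0.009
finger_force: 26.5
clock: 4.4
position: [0.5474, 0.1411, 0.0363]
tool_rot: [3.141, 0.0, 2.683]
force: [3.8, -2.6, -8.5]
grip_width: 0.0092
finger_force: 26.4
```

```bash
python3 -m crank '{"travel":[[0.1,0.2,-0.1],[0.2,0.4,-0.1],[0.3,0.6,-0.1],[0.3,0.6,-0.1],[0.3,0.6,-0.1]],"turn":[[0,0,0],[0,0,0],[0,0,0],[0,0,0],[0,0,0]],"gripper":[0.95,0.95,0.95,0.95,0.95]}'
```

```text
clock: 4.9
position: [0.5479, 0.1417, 0.0358]
tool_rot: [-3.131, -0.0, 2.68]
force: [-21.0, -30.7, 38.6]
grip_width: 0.0092
finger_force: 32.1
```

At the stop (reaction about 37 N along the slide). I'll relax, release and rise.

```bash
python3 -m crank '{"travel":[[-0.25,-0.52,0.15],[-0.25,-0.52,0.15],[-0.25,-0.52,0.15],[-0.25,-0.52,0.15],[-0.25,-0.52,0.15]],"turn":[[0,0,0],[0,0,0],[0,0,0],[0,0,0],[0,0,0]],"gripper":[0.95,0.8,0.6,0.5,0.5]}'
python3 -m crank '{"travel":[[0,0,3],[0,0,7],[0,0,11],[0,0,15],[0,-4,20]],"turn":[[0,0,0],[0,0,0],[0,0,0],[0,0,0],[0,0,0]],"gripper":[0.5,0.5,0.5,0.5,0.5]}'
python3 -m crank '{"travel":[[0.4,-5,0],[0.8,-10,0],[1.2,-15,0],[1.6,-20,0],[2,-25,0]],"turn":[[0,0,0],[0,0,0],[0,0,0],[0,0,0],[0,0,0]],"gripper":[0.5,0.5,0.5,0.5,0.5]}'
python3 - <<'E'
from h import *
from workcell import bot
s=bot.observe();print(s["position"],s["tool_rot"],s["qpos"][6])
T=bot.grab_frame("top");S=bot.grab_frame("side")
for f,bx in((T,(120,185,250,300)),(S,(228,165,315,222))): print([(c,a,plane(f,c,.043)) for c,a in blobs(f,blue,bx)])
a=T["pixels"][180:300,120:260,::-1];b=S["pixels"][160:280,210:350,::-1]
cv2.imwrite("pics/s3.png",cv2.hconcat([cv2.resize(x,(400,343),interpolation=2) for x in(a,b)]))
E
```

```text
clock: 5.4
position: [0.5476, 0.1419, 0.0369]
tool_rot: [3.141, -0.0, 2.683]
force: [-0.4, 0.4, -0.4]
grip_width: 0.0428
finger_force: 0.0
clock: 5.9
position: [0.547, 0.1137, 0.228]
tool_rot: [3.139, -0.0, 2.688]
force: [0.9, -0.8, -0.0]
grip_width: 0.0431
finger_force: 0.0
clock: 6.4
position: [0.5674, -0.141, 0.2261]
tool_rot: [3.141, 0.0, 2.683]
force: [1.1, 0.2, 0.6]
grip_width: 0.0428
finger_force: 0.0
[ 0.56737303 -0.14104389  0.22610628] [3.14139742e+00 4.65775348e-04 2.68287200e+00] 0.8961497118991788
[(array([173.73333333, 236.66666667]), 90, array([0.54645934, 0.13909785, 0.043     ]))]
[(array([276.5       , 183.78571429]), 28, array([0.55163104, 0.13047886, 0.043     ]))]
```

View pics/s3.png

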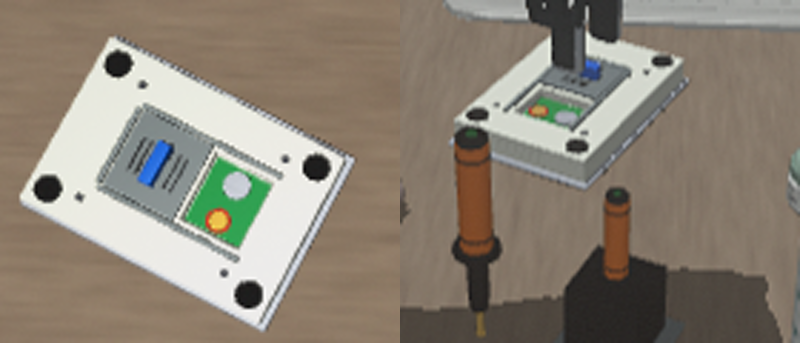

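The cover is at its stop. The pad shows as an orange/gold disc at about crop (218,220), with the coin cell beside it. Next I go over the pen and measure the pad.

```bash
python3 -m crank '{"travel":[[1,-2.4,0],[2.15,-4.8,-2],[2.15,-4.8,-5],[2.15,-4.8,-6.5],[2.15,-4.8,-6.5]],"turn":[[0,0,0],[0,0,0],[0,0,0],[0,0,0],[0,0,0]],"gripper":[0.5,0.5,0.5,0.5,0.5]}' 40
python3 - <<'E'
from h import *
from workcell import bot
s=bot.observe();print(s["position"],s["tool_rot"],s["qpos"][6])
T=bot.grab_frame("top");S=bot.grab_frame("side")
gold=lambda r,g,b:(r>150)&(r>g+30)&(r>b+60)
for f,bx in((T,(170,225,225,285)),(S,(240,180,290,222))):
    print([(c.round(1),a,plane(f,c,.0185).round(4)) for c,a in blobs(f,gold,bx)])
ft=[plane(T,c,.03)[:2] for c,a in blobs(T,black,(120,185,250,300),25)]
c=np.mean(ft,0);y=np.array([.438,.899]);x=np.array([.899,-.438]);print("centre",c,"pad",c-.035*y-.015*x)
E
```

```text
clock: 7.0
position: [0.588, -0.1862, 0.1591]
tool_rot: [-3.142, -0.003, 2.684]
force: [-0.7, 0.1, 0.7]
grip_width: 0.0429
finger_force: 0.0
[ 0.58798408 -0.18623079  0.15912463] [-3.14150747 -0.00324933  2.68355327] 0.9222831667778331
[(array([196. , 256.7]), 60, array([0.5095, 0.0968, 0.0185]))]
[(array([257.9, 198.3]), 15, array([0.5061, 0.0968, 0.0185]))]
centre [0.53759234 0.12183662] pad [0.50877734 0.09694162]
```

```bash
python3 -m crank '{"travel":[[0.05,-0.1,-2],[0.05,-0.1,-4.5],[0.05,-0.1,-6.5],[0.05,-0.1,-7.8],[0.05,-0.1,-7.8]],"turn":[[0,0,0],[0,0,0],[0,0,0],[0,0,0],[0,0,0]],"gripper":[0.5,0.5,0.5,0.5,0.5]}' 40
python3 -m crank '{"travel":[[0,0,0],[0,0,0],[0,0,0],[0,0,0],[0,0,0]],"turn":[[0,0,0],[0,0,0],[0,0,0],[0,0,0],[0,0,0]],"gripper":[0.6,0.75,0.85,0.92,0.92]}' 40
```

```text
clock: 7.6
position: [0.5892, -0.1878, 0.0825]
tool_rot: [-3.141, -0.001, 2.683]
force: [0.4, -0.1, -0.0]
grip_width: 0.0429
finger_force: 0.0
clock: 8.1
position: [0.5901, -0.1883, 0.0842]
tool_rot: [3.141, 0.002, 2.682]
force: [-1.4, 0.3, 6.7]
grip_width: 0.0171
finger_force: 38.8
```

```bash
python3 -m crank '{"travel":[[0,0,1],[0,0,3],[0,0,5.5],[0,0,8.5],[0,0,11]],"turn":[[0,0,0],[0,0,0],[0,0,0],[0,0,0],[0,0,0]],"gripper":[0.92,0.92,0.92,0.92,0.92]}' 40
python3 -m crank '{"travel":[[0,0,0],[0,0,0],[0,0,0],[0,0,0],[0,0,0]],"turn":[[0,0,0],[0,0,0],[0,0,0],[0,0,0],[0,0,0]],"gripper":[0.92,0.92,0.92,0.92,0.92]}' 40
python3 - <<'E'
from h import *
from workcell import bot
S=bot.grab_frame("side");cv2.imwrite("pics/s4.png",cv2.resize(S["pixels"][130:290,220:350,::-1],None,fx=3.7,fy=3.7,interpolation=2))
E
```

```text
clock: 8.6
position: [0.5896, -0.1881, 0.1954]
tool_rot: [3.141, 0.001, 2.683]
force: [-0.1, 0.5, -0.8]
grip_width: 0.0168
finger_force: 39.0
clock: 9.1
position: [0.5891, -0.1881, 0.1922]
tool_rot: [-3.141, -0.001, 2.683]
force: [-0.5, 0.3, -1.4]
grip_width: 0.0175
finger_force: 39.0
```

View pics/s4.png

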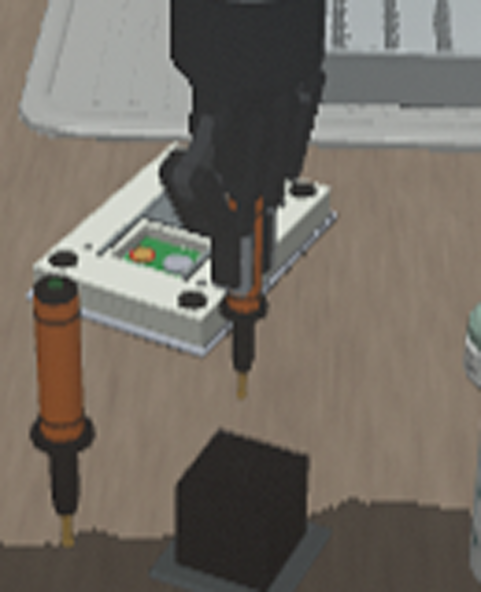

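The pen is held by its orange grip, collar at crop (246,305) and tip at (241,398), clear of the stand, with perhaps a slight lean. I'll work out the tip offset.

```bash
python3 - <<'E'
from h import *
from workcell import bot
S=bot.grab_frame("side");s=bot.observe();p=np.array(s["position"]);print(p)
E=np.array(S["extrinsics"])
pr=lambda P:(lambda q:(S["fx"]*q[0]/q[2]+S["cx"],S["fy"]*q[1]/q[2]+S["cy"]))(E[:3,:3]@P+E[:3,3])
for d in(.0175,.0205):print("exp tip",pr(p-[0,0,d+.058]),"nose",pr(p-[0,0,d+.038]),"collar",pr(p-[0,0,d-.0025]))
im=S["pixels"].astype(int)
for v in range(205,244):
    r=im[v,276:296];bg=np.median(im[v,296:300],0)
    m=np.abs(r-bg).sum(1)>90
    u=np.nonzero(m)[0]+276
    if len(u):print(v,u.min(),u.max(),u.mean().round(1),end=" | ")
E
```

```text
[ 0.58926876 -0.18809143  0.19245263]
exp tip (np.float64(285.92331151631413), np.float64(235.9558418555034)) nose (np.float64(286.05686925330286), np.float64(227.89957572432422)) collar (np.float64(286.33606138493803), np.float64(211.05857373600102))
exp tip (np.float64(285.9035158431746), np.float64(237.14992626164755)) nose (np.float64(286.0366578529849), np.float64(229.1187369913324)) collar (np.float64(286.31496700691264), np.float64(212.330996637703))
205 276 293 283.2 | 206 276 294 283.7 | 207 276 293 283.4 | 208 276 290 282.6 | 209 276 290 282.5 | 210 276 291 283.5 | 211 276 291 283.8 | 212 276 292 284.4 | 213 276 291 284.4 | 214 279 291 285.0 | 215 280 291 285.5 | 216 281 289 285.0 | 217 283 288 285.5 | 218 283 288 285.5 | 219 282 288 285.0 | 220 281 288 284.5 | 221 283 288 285.5 | 222 283 288 285.5 | 223 283 288 285.5 | 224 283 288 285.5 | 225 283 288 285.5 | 226 283 288 285.5 | 227 283 288 285.5 | 228 283 287 285.0 | 229 283 287 285.0 | 230 284 286 285.0 | 231 285 286 285.5 |
```

```bash
python3 -m crank '{"travel":[[-0.7,2.5,0.5],[-1.8,6.5,0.5],[-3.1,11,0.5],[-4.4,15.5,0.5],[-5.6,20,0]],"turn":[[0,0,0],[0,0,0],[0,0,0],[0,0,0],[0,0,0]],"gripper":[0.92,0.92,0.92,0.92,0.92]}' 40
python3 -m crank '{"travel":[[-1,3.5,0],[-1.8,6.4,0],[-2.2,7.8,-1],[-2.4,8.6,-2],[-2.4,8.6,-3]],"turn":[[0,0,0],[0,0,0],[0,0,0],[0,0,0],[0,0,0]],"gripper":[0.92,0.92,0.92,0.92,0.92]}' 40
python3 -m crank '{"travel":[[0,0,-1],[0,0,-2],[0,0,-3],[0,0,-4],[0,0,-4]],"turn":[[0,0,0],[0,0,0],[0,0,0],[0,0,0],[0,0,0]],"gripper":[0.92,0.92,0.92,0.92,0.92]}' 40
python3 -m crank '{"travel":[[0,0,0],[0,0,0],[0,0,0],[0,0,0],[0,0,0]],"turn":[[0,0,0],[0,0,0],[0,0,0],[0,0,0],[0,0,0]],"gripper":[0.92,0.92,0.92,0.92,0.92]}' 40
python3 - <<'E'
from h import *
from workcell import bot
s=bot.observe();print(s["position"],s["tool_rot"],s["force"])
S=bot.grab_frame("side");a=cv2.resize(S["pixels"][150:230,215:315,::-1],None,fx=7,fy=7,interpolation=2);cv2.imwrite("pics/s5.png",a)
E
```

```text
clock: 9.7
position: [0.5328, 0.0134, 0.1932]
tool_rot: [3.141, 0.001, 2.682]
force: [1.2, 0.7, -1.0]
grip_width: 0.017
finger_force: 39.1
clock: 10.2
position: [0.5092, 0.0984, 0.1621]
tool_rot: [-3.142, -0.0, 2.684]
force: [-0.1, -1.2, -0.7]
grip_width: 0.0171
finger_force: 39.1
clock: 10.7
position: [0.5089, 0.0974, 0.1215]
tool_rot: [-3.141, -0.002, 2.682]
force: [0.5, -0.9, -1.1]
grip_width: 0.0172
finger_force: 39.1
clock: 11.2
position: [0.5095, 0.0978, 0.123]
tool_rot: [3.141, 0.0, 2.682]
force: [-0.1, -0.2, -0.5]
grip_width: 0.0169
finger_force: 39.1
[0.50950323 0.09776624 0.12302619] [3.14148932e+00 3.14268316e-04 2.68241056e+00] [-0.13302034 -0.24460859 -0.51776446]
```

View pics/s5.png

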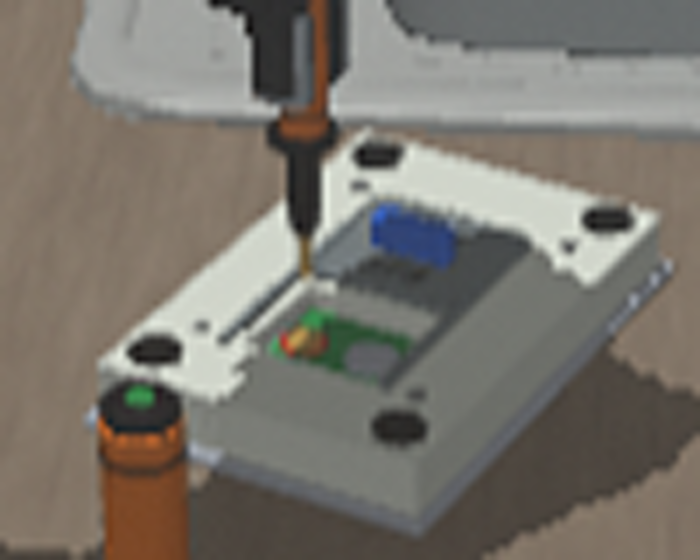

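The tip at crop (307,275) is directly above the pad at (303,342). I'll descend slowly, watching the force.

```bash
python3 -m crank '{"travel":[[-0.1,0,-0.6],[-0.1,0,-1.3],[-0.1,0,-1.9],[-0.1,0,-2.2],[-0.1,0,-2.4]],"turn":[[0,0,0],[0,0,0],[0,0,0],[0,0,0],[0,0,0]],"gripper":[0.92,0.92,0.92,0.92,0.92]}' 40
python3 -m crank '{"travel":[[0,0,-0.2],[0,0,-0.4],[0,0,-0.6],[0,0,-0.8],[0,0,-0.8]],"turn":[[0,0,0],[0,0,0],[0,0,0],[0,0,0],[0,0,0]],"gripper":[0.92,0.92,0.92,0.92,0.92]}' 40
python3 -m crank '{"travel":[[0,0,0],[0,0,0],[0,0,0],[0,0,0],[0,0,0]],"turn":[[0,0,0],[0,0,0],[0,0,0],[0,0,0],[0,0,0]],"gripper":[0.92,0.92,0.92,0.92,0.92]}' 40
python3 - <<'E'
from h import *
from workcell import bot
F=[];
for i in range(8):
    S=bot.grab_frame("side");s=bot.observe();F.append(np.r_[s["force"],s["position"]])
print(np.mean(F,0).round(4),np.std(F,0).round(3))
a=cv2.resize(S["pixels"][150:230,215:315,::-1],None,fx=7,fy=7,interpolation=2);cv2.imwrite("pics/s6.png",a)
E
```

```text
clock: 11.75
position: [0.5082, 0.0979, 0.0983]
tool_rot: [-3.141, -0.001, 2.683]
force: [-0.0, 0.3, -0.2]
grip_width: 0.0169
finger_force: 39.1
clock: 12.25
position: [0.5084, 0.0979, 0.0907]
tool_rot: [3.142, -0.0, 2.683]
force: [0.9, 0.5, 0.9]
grip_width: 0.0168
finger_force: 39.1
clock: 12.75
position: [0.5084, 0.0978, 0.0909]
tool_rot: [3.142, 0.0, 2.683]
force: [-0.7, 0.4, 1.2]
grip_width: 0.0169
finger_force: 39.1
[0.0729 0.2835 1.2799 0.5084 0.0978 0.0908] [0.337 0.418 0.449 0.    0.    0.   ]
```

View pics/s6.png

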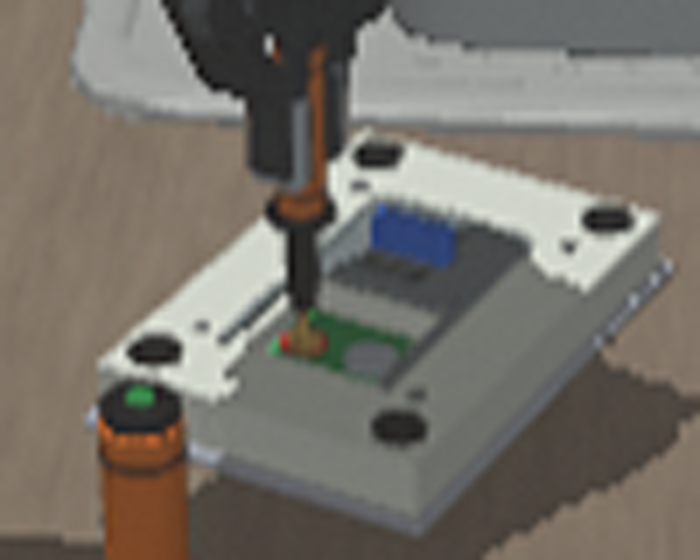

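The tip is on the pad's centre at crop (303,340). Net upward force is about 2 N after allowing for the pen's weight, so the tip is pushed in roughly 5 mm of 12. Handing in.

```bash
python3 -c "
from workcell import bot
print(bot.job_done())"
```

```text
the job is handed in; nothing more can be done
None
```

I slid the cover to its stop and handed the job in with the smaller pen held upright, its tip on the brass pad at about 2 N, roughly 5 mm in (estimated from the wrist force); the judging returned no result.

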